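# Shut the donation carton and hold its clamp at the third notch

### The arm

A 7-joint arm with a two-finger parallel gripper is mounted at the origin on the work surface. World frame = base frame: x ahead of the robot, y to its left, z up, the work surface at z = 0. Lengths are in m, angles in rad, forces in N, time in s.
With the tool pointing down it reaches from about 0.425 to 1.025 m from the base axis. Payload 9.4 kg.
Tool frame: the origin (TCP) lies at the very end of the fingers, on their centre line; the grasp point (between the pads) lies 19 mm behind it; y points along the fingers, z is the direction in which the jaws open and shut, and the axes are right-handed (so a half turn about y gives the same grasp; the last joint's range is limited). The gripper opens to 85 mm and grips with 20 to 120 N. Pads are 22 mm wide; open, the fingers measure 114 mm over their backs; the gripper's body (76 mm by 85 mm) begins 54 mm behind the grasp point. The pads swing forward as they close: fully open they stand 13 mm farther back than shut.
Start: joints at [-1.367, 0.599, -0.003, 1.599, 0.002, 0.943, -0.08], TCP at [0.201, 0.697, 0.231] pointing down, gripper open.
Joint ranges: [-2.57, 2.57], [-0.35, 1.97], [-1.29, 1.29], [0.11, 2.56], [-1.05, 4.19], [0.11, 1.86], [-2.63, 2.63]. Speed limits (rad/s): [2.22, 2.22, 3.01, 3.01, 3.14, 3.14, 3.14].

### API

Orientations are given as a unit quaternion [x, y, z, w].
In Python, from workcell import bot gives the robot as it stands.
- The arm moves only by the tool jog_arm, never from a script. Its argument "steps" is a list of rows, each a list of 5 numbers: the closure, from -1 (fully open) to 1 (shut), then the shift along the tool's x, y, z in cm, then the turn about the tool's y in rad. A call has 1 to 5 rows; each row shifts and turns the pose as measured when the row begins, along the tool's axes as they then stand; what a row does not reach is not made up. A row lasts 1/10 s, in which the tool goes at most 50 mm and 8.59 degrees, less where a joint would pass 70% of its speed; a pose out of reach is approached as far as the arm can. A call with a gripper value outside its range is refused whole. The fingers move at their own pace and stop on an object; "newtons" is the grip in N (left out, the last holds). Time passes only in rows, so rows that do not move let the fingers close. It gives the time, the measured TCP pose, the force and the opening at its end, in the units of the state.
- bot.get_state(): the state, without advancing time (a new reading comes with each control period).
- bot.read_camera(name): name is "scene" or "top"; returns a dict with "img" (420x560x3 uint8, red, green, blue), "fov_y" (degrees; the focal length in pixels is half the picture's height over the tangent of half this angle, whatever the lens; pixels are square), "cx", "cy" (the principal point, pixels), "rvec" (rotation vector, rad) and "tvec" (3), from world to camera coordinates, as OpenCV has them. Camera axes: x right, y down, z forward; pixel columns grow to the right and rows downward; lengths in m; the calibration is good to about 2 mm. A picture is of the moment at which its call begins. There is no depth.
- bot.job_done(): hands the job in, once; it reports no verdict.
The state is a dict: "time": time; "joint_pos": joint angles; "joint_velocities": joint speeds; "effort": joint torques, N m; "position": TCP position; "tcp_rot": TCP orientation; "ft_force": force on the tool from outside, world axes, zero at the start; "torque": the same for the moment, N m; "width": finger opening in m.
Only numpy, scipy, OpenCV 4.12 (cv2) and the standard library are available. Lean on these libraries where they do the work, as an engineer would, in place of code of your own. Each camera call takes 0.05 s, during which the arm holds its last target. There are 200 camera calls.

### The job

Fold the carton's open top flap down until it lies flat and shut, and only then press the paddle of the sprung clamp down past its first two notches to the third, so that the clamp's foot holds the flap's edge while the glue takes. The clamp does not latch: finish with the gripper still pushing down on the paddle, the clamp held at the third notch and the flap flat. Leave the tin, the jar and the packet where they stand.

Things in the scene. Friction and masses are not known exactly. Their poses are not given: they have to be found in the camera images.
- station: Fixed carton-closing station, placed and turned anew each time: plywood base 270 x 290 x 12 mm carrying a cardboard carton 240 (x) x 180 (y) mm, walls up to z = 112 mm. Origin on the table under the carton's centre; x along its long side and top seam, y from the open flap towards the clamp's post, z up. The flap on the +y half is already shut (top at z = 116 mm); that on the -y half is open.
- flap (a joint): Angle of the open flap, rad: 0 = flat and shut (a stop), 1.57 = upright, more = leaning outwards (station -y); starts at 1.7 to 2.2. A stiff cardboard panel 240 mm along the hinge, 88 mm wide, 4 mm thick. Its crease stays where it is left; about 1 N at the free edge moves it.
- flap_hinge (a point): Middle of the flap's hinge line: station x = 0, y = -90, z = 112 mm; the hinge runs along the station's x; axes as the station.
- flap_edge (a point): Middle of the flap's free edge, on its outer face (the one that is on top when shut), 88 mm from the hinge.
- clamp (a joint): How far the clamp is pressed down, m: 0 = up, notches at 0.018, 0.036 and 0.054 (the third, where the foot meets the shut flap), solid stop at 0.057. A spring returns it from any notch: 4 N at rest, 8 N at the third; bumps between the notches take up to about 12 N, and the push needed falls just before each notch. The clamp moves about as heavily as 2 kg.
- paddle (a point): Black paddle of the clamp, to be pressed straight down: a plate 60 (x) x 54 (y) x 10 mm on the +y side of the post, moving with the clamp. This point is the centre of its top face: station x = 50, y = 202 mm and, with the clamp up, z = 214 mm; at the third notch z = 160 mm. Axes as the station.
- tin: Bystander: upright steel tin, 72 mm across, 105 mm high, beyond the station (+x); origin at the centre of its underside.
- jar: Bystander: upright amber jar, 68 mm across, 95 mm high, on the paddle's side nearer the robot; origin at the centre of its underside.
- packet: Bystander: packet 90 x 50 x 55 mm high, lying on the open flap's side of the station; origin at the centre of its underside.
- clamp_foot (a point): Centre of the underside of the clamp's round rubber foot (radius 16 mm), over the seam at station x = 50, y = 0, z = 171 mm with the clamp up. A bar 16 mm wide, its top 40 mm above this point, joins it along the station's y to the carriage on the post. Nothing overhangs the flap at negative station x.
- post_top (a point): Top of the clamp's 22 mm square post, station x = 50, y = 125, z = 237 mm. The carriage on it is 44 x 36 x 44 mm.

How it is judged:
By the outcome, as a careful person would: the job done as asked, in the order asked, and still so for the second after the job is handed in, while the arm keeps its last pose, push and grip.
It also fails if it takes over 45 s, if anything falls off the work surface, if the arm or the gripper's body presses on something with over 40 N, if the wrist force passes 120 N, or if a joint passes its speed limit or range.

## Working session

There is one attempt and no reset: what is moved stays moved. The work goes in short steps, Python scripts to look and compute and a tool call to move; the robot and the scene stay as the last step left them, time stands still between calls to the robot, and variables do not carry over. Pictures are saved under pics/ and viewed, about 8 in all and at most 12, crops included, and the job is handed in when it is done.

Besides the shell and the picture viewer there is one more tool, called after "Call:" in YAML: its name, and indented under it one key for each argument. jog_arm: Moves the arm, as the interface text tells. Its arguments: {"type":"object","properties":{"steps":{"type":"array"},"newtons":{"type":"number"}},"required":["steps"]}

```bash
mkdir -p pics
python3 - <<'E'
from workcell import bot
import cv2,numpy as np,pickle
d={}
for n in("scene","top"):
    c=bot.read_camera(n); d[n]=c; cv2.imwrite(f"pics/{n}0.png",c["img"][:,:,::-1])
    R=cv2.Rodrigues(np.array(c["rvec"],float))[0]; print(n,c["fov_y"],c["cx"],c["cy"],-R.T@np.array(c["tvec"]).ravel())
pickle.dump(d,open("c0.pkl","wb")); print(bot.get_state())
E
```

```text
scene 48.29632011563645 281.59556801281985 212.72818235174265 [0.89373003 0.52232864 0.93081786]
top 54.685124945011935 287.12142534522985 206.07332504233182 [0.48588996 0.01351579 0.92969126]
{'time': 0.1, 'joint_pos': array([-1.36671916,  0.60006926, -0.00255332,  1.60005212,  0.00181429,
        0.94291019, -0.07976394]), 'joint_velocities': array([ 0.00231396, -0.00294163, -0.00104991, -0.00259237,  0.00161714,
       -0.00079657, -0.00093066]), 'effort': array([ 5.89966367e-03, -7.77991748e+01,  1.57015175e+00, -2.58622688e+01,
        1.26767694e-02,  5.52532219e-03,  4.80387058e-06]), 'position': array([0.20079122, 0.6961961 , 0.23048494]), 'tcp_rot': array([ 0.7006629 , -0.09892698,  0.09888304, -0.69964784]), 'ft_force': array([-0.5460971 , -0.33971422,  0.32137587]), 'torque': array([-0.00255239,  0.02332746, -0.00559362]), 'width': 0.08501490509349237}
```

View pics/scene0.png

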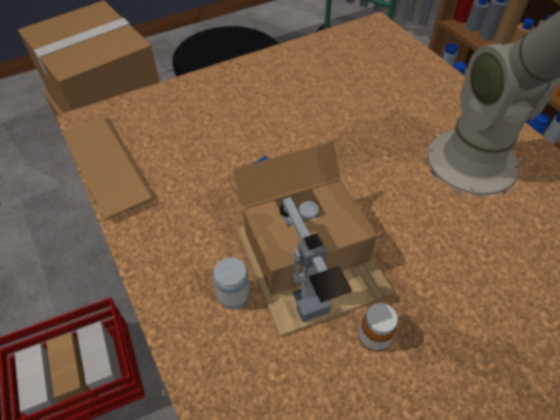

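View pics/top0.png

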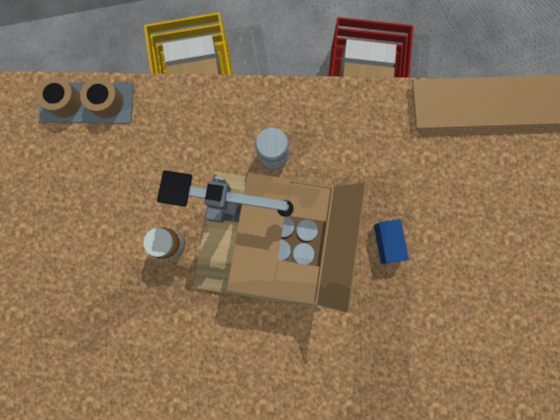

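Scene: the carton's open flap leans away, with its free-edge corners at about (237,168) and (334,146), and the paddle at about (330,284). Top: paddle at (175,188), hinge corners at about (331,184) and (318,303), flap free edge from (363,184) to (348,309), tin (272,145), jar (158,242), packet (392,241).

```bash
cat > h.py <<'E'
import cv2,numpy as np,pickle
def K(c):
    f=210/np.tan(np.radians(c["fov_y"]/2)); return np.array([[f,0,c["cx"]],[0,f,c["cy"]],[0,0,1]])
def proj(c,P): return cv2.projectPoints(np.array(P,float).reshape(-1,3),np.array(c["rvec"],float),np.array(c["tvec"],float),K(c),None)[0][:,0]
def ray(c,uv,z):
    R=cv2.Rodrigues(np.array(c["rvec"],float))[0]; o=-R.T@np.array(c["tvec"],float).ravel()
    d=R.T@np.linalg.inv(K(c))@[uv[0],uv[1],1]; return o+d*(z-o[2])/d[2]
def W(p,P):
    P=np.array(P,float).reshape(-1,3); c,s=np.cos(p[2]),np.sin(p[2])
    return P@np.array([[c,s,0],[-s,c,0],[0,0,1]])+[p[0],p[1],0]
E
python3 - <<'E'
from h import *
from scipy.optimize import least_squares
d=pickle.load(open("c0.pkl","rb")); t,s=d["top"],d["scene"]
def blob(c,box,thr=45):
    x0,y0,x1,y1=box; m=(c["img"][y0:y1,x0:x1].max(2)<thr).astype(np.uint8)
    n,l,st,ce=cv2.connectedComponentsWithStats(m); i=1+st[1:,4].argmax(); print(st[i],ce[i]+[x0,y0]); return ce[i]+[x0,y0]
pt=blob(t,(150,165,200,212)); ps=blob(s,(300,262,360,310))
obs=[(t,pt,(.05,.202,.214)),(s,ps,(.05,.202,.214)),(t,(331,184),(.12,-.09,.112)),(t,(318,303),(-.12,-.09,.112)),(t,(229,292),(-.12,.09,.114)),(t,(247,176),(.12,.09,.114))]
f=lambda p:np.concatenate([(proj(c,W(p,P))[0]-uv) for c,uv,P in obs])
r=least_squares(f,[.5,.02,0],x_scale=[.01,.01,.01],loss='soft_l1'); p=r.x
print(p,"res",f(p).reshape(-1,2).round(1).tolist())
np.save("p.npy",p)
# flap angle
fo=[(t,(363,184),.12),(t,(348,309),-.12),(s,(237,168),.12),(s,(334,146),-.12)]
g=lambda a:np.concatenate([proj(c,W(p,[x,-.09+.088*np.cos(a[0]),.112+.088*np.sin(a[0])]))[0]-uv for c,uv,x in fo])
r=least_squares(g,[1.9]); print("flap",r.x,g(r.x).reshape(-1,2).round(1).tolist())
for n,c,uv,z in[("tin",t,(272,142),.105),("jar",t,(158,242),.095),("pkt",t,(390,241),.055)]: print(n,ray(c,uv,z).round(3))
for n,P in dict(paddle=(.05,.202,.214),foot=(.05,0,.171),post=(.05,.125,.237),hinge=(0,-.09,.112),b1=(-.135,-.11,.012)).items(): print(n,W(p,P).round(4),proj(t,W(p,P)).round(),proj(s,W(p,P)).round())
im=cv2.resize(t["img"][140:330,150:410],None,fx=3,fy=3,interpolation=cv2.INTER_CUBIC)[:,:,::-1].copy()
for P in [(.12,-.09,.112),(-.12,-.09,.112),(-.12,.09,.116),(.12,.09,.116),(-.12,0,.116),(.12,0,.116),(.05,.202,.214),(.05,.125,.237),(.02,.175,.214),(.02,.229,.214),(.08,.229,.214),(.08,.175,.214)]:
    u=(proj(t,W(p,P))[0]-[150,140])*3+1; cv2.circle(im,tuple(int(v) for v in u),3,(0,0,255),-1)
cv2.imwrite("pics/fit.png",im)
E
```

```text
[  8   6  34  35 913] [174.16210296 187.99890471]
[ 10   9  22  31 455] [321.83076923 284.89450549]
[ 0.54824343  0.02325009 -0.12641912] res [[-0.5, 0.1], [8.8, -2.2], [2.6, 0.4], [0.3, -0.1], [-1.2, -2.2], [-0.1, -4.0]]
flap [2.12166569] [[-0.3, -4.3], [-0.7, 1.3], [-5.5, 3.1], [-1.9, -4.4]]
tin [0.746 0.047 0.105]
jar [0.533 0.277 0.095]
pkt [ 0.546 -0.209  0.055]
paddle [[0.6233 0.2173 0.214 ]] [[174. 188.]] [[331. 283.]]
foot [[0.5978 0.0169 0.171 ]] [[285. 207.]] [[286. 212.]]
post [[0.6136 0.1409 0.237 ]] [[214. 192.]] [[313. 241.]]
hinge [[ 0.5369 -0.066   0.112 ]] [[326. 242.]] [[291. 193.]]
b1 [[ 0.4005 -0.0689  0.012 ]] [[323. 307.]] [[336. 197.]]
```

View pics/fit.png

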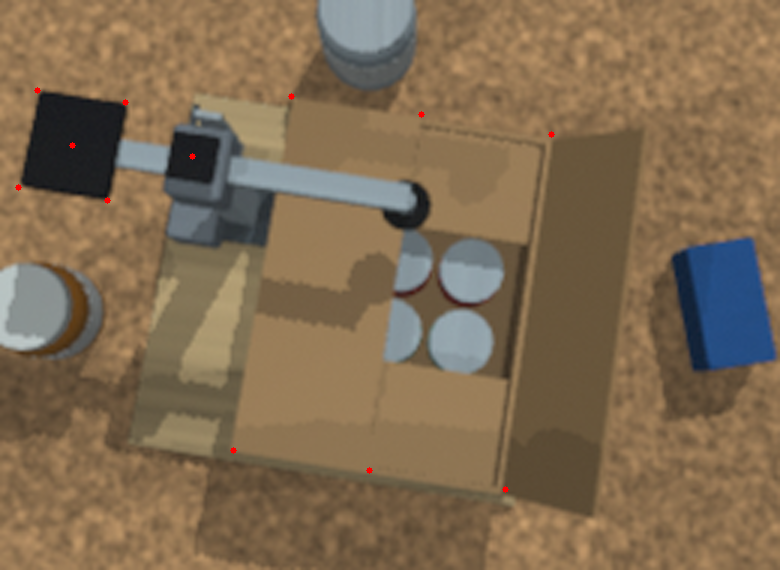

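The fit's points land within about 2 mm on the paddle, hinge and seam, with the clamp foot and post as expected. Station yaw is −0.126 and the flap is at about 2.1 rad. Next I close the fingers, raise the tool and align it with the station.

Call:
jog_arm:
  steps:
    - [1, 0, -4, 0, -0.15]
    - [1, 0, -4, 0, 0]
    - [1, 0, -1, 0, 0]
  newtons: 40

```text
time: 0.4
position: [0.2002, 0.6946, 0.3185]
tcp_rot: [0.709, -0.044, 0.043, -0.702]
ft_force: [0.5, 0.8, -0.6]
width: 0.0438
```

```bash
cat > w.py <<'E'
import sys
from h import *
from workcell import bot
from scipy.spatial.transform import Rotation as Ro
p=np.load("p.npy"); s=bot.get_state(); R=Ro.from_quat(s["tcp_rot"]).as_matrix()
S=Ro.from_euler('z',p[2]).as_matrix()
st=lambda w:S.T@(np.array(w)-[p[0],p[1],0])
print("t",round(s["time"],2),"TCP st mm",(1000*st(s["position"])).round(1),"F st",(S.T@s["ft_force"]).round(1),"w",round(s["width"],4))
print("tool in st\n",(S.T@R).round(3))
a=[float(v) for v in sys.argv[1:]]
for i in range(0,len(a),3):
    g=W(p,np.array(a[i:i+3])/1000)[0]; print(a[i:i+3],"tool cm",(100*R.T@(g-s["position"])).round(2),"world",g.round(3),"r",np.hypot(*g[:2]).round(3))
E
python3 w.py -100 300 320 -50 -200 320
```

```text
t 0.4 TCP st mm [-429.9  622.1  318.5] F st [ 0.4  0.8 -0.6] w 0.0438
tool in st
 [[ 1.    -0.001 -0.002]
 [ 0.002 -0.01   1.   ]
 [-0.001 -1.    -0.01 ]]
[-100.0, 300.0, 320.0] tool cm [ 32.93   0.16 -32.28] world [0.487 0.333 0.32 ] r 0.59
[-50.0, -200.0, 320.0] tool cm [ 37.82   0.66 -82.29] world [ 0.473 -0.169  0.32 ] r 0.503
```

Call:
jog_arm:
  steps:
    - [1, 3.3, 0, -3.3, 0]
    - [1, 3.3, 0, -3.3, 0]
    - [1, 3.3, 0, -3.3, 0]
    - [1, 3.3, 0, -3.3, 0]
    - [1, 3.3, 0, -3.3, 0]

```text
time: 0.9
position: [0.3407, 0.5105, 0.3171]
tcp_rot: [0.709, -0.042, 0.038, -0.703]
ft_force: [1.8, 1.3, -0.4]
width: 0.0001
```

Call:
jog_arm:
  steps:
    - [1, 3.3, 0, -3.3, 0]
    - [1, 3.3, 0, -3.3, 0]
    - [1, 3.3, 0, -3.3, 0]
    - [1, 3.3, 0, -3.3, 0]
    - [1, 3.3, 0, -3.3, 0]

```text
time: 1.4
position: [0.4895, 0.3182, 0.3147]
tcp_rot: [0.71, -0.043, 0.037, -0.702]
ft_force: [1.3, -0.6, 1.0]
width: 0.0002
```

```bash
python3 w.py -50 -200 320
```

```text
t 1.4 TCP st mm [-95.5 285.2 314.7] F st [ 1.4 -0.4  1. ] w 0.0002
tool in st
 [[ 1.    -0.007 -0.013]
 [ 0.013 -0.013  1.   ]
 [-0.008 -1.    -0.013]]
[-50.0, -200.0, 320.0] tool cm [  3.9    0.05 -48.58] world [ 0.473 -0.169  0.32 ] r 0.503
```

Call:
jog_arm:
  steps:
    - [1, 0.4, 0, -4.9, 0]
    - [1, 0.4, 0, -4.9, 0]
    - [1, 0.4, 0, -4.9, 0]
    - [1, 0.4, 0, -4.9, 0]
    - [1, 0.4, 0, -4.9, 0]

```text
time: 1.9
position: [0.4827, 0.0682, 0.314]
tcp_rot: [0.711, -0.045, 0.038, -0.701]
ft_force: [0.8, -0.1, -0.3]
width: 0.0001
```

Call:
jog_arm:
  steps:
    - [1, 0.4, 0, -4.9, 0]
    - [1, 0.4, 0, -4.9, 0]
    - [1, 0.4, 0, -4.9, 0]
    - [1, 0.4, 0, -4.9, 0]
    - [1, 0.4, 0, -4.9, 0]

```text
time: 2.4
position: [0.47, -0.1812, 0.3158]
tcp_rot: [0.711, -0.046, 0.037, -0.701]
ft_force: [1.2, 0.3, 0.4]
width: -0.0002
```

```bash
python3 w.py -50 -190 150
```

```text
t 2.4 TCP st mm [ -51.8 -212.7  315.8] F st [1.2 0.4 0.4] w -0.0002
tool in st
 [[ 1.    -0.012 -0.009]
 [ 0.009 -0.015  1.   ]
 [-0.012 -1.    -0.015]]
[-50.0, -190.0, 150.0] tool cm [ 0.4  16.54  2.52] world [ 0.475 -0.159  0.15 ] r 0.501
```

Call:
jog_arm:
  steps:
    - [1, 0, 4, 0, 0]
    - [1, 0, 4, 0, 0]
    - [1, 0, 4, 0, 0]
    - [1, 0, 4, 0.5, 0]
    - [1, 0, 0.4, 0.5, 0]

```text
time: 2.9
position: [0.4676, -0.1846, 0.1473]
tcp_rot: [0.712, -0.05, 0.044, -0.699]
ft_force: [-1.0, 0.1, 0.5]
width: 0.0001
```

```bash
python3 w.py -50 -155 150
```

```text
t 2.9 TCP st mm [ -53.8 -216.3  147.3] F st [-1.  -0.   0.5] w 0.0001
tool in st
 [[ 1.    -0.007  0.008]
 [-0.008 -0.02   1.   ]
 [-0.007 -1.    -0.02 ]]
[-50.0, -155.0, 150.0] tool cm [ 0.33 -0.4   6.13] world [ 0.479 -0.124  0.15 ] r 0.495
```

Call:
jog_arm:
  steps:
    - [1, 0, 0, 2, 0]
    - [1, 0, 0, 2, 0]
    - [1, 0, 0, 2, 0]
    - [1, 0, 0, 2, 0]
    - [1, 0, 0, 2, 0]

```text
time: 3.4
position: [0.4784, -0.1014, 0.156]
tcp_rot: [0.717, -0.058, 0.053, -0.693]
ft_force: [-27.1, -30.7, 91.5]
width: -0.0003
```

```bash
python3 w.py
python3 - <<'E'
from workcell import bot
import cv2
cv2.imwrite("pics/a.png",bot.read_camera("scene")["img"][100:340,180:420,::-1].repeat(2,0).repeat(2,1))
E
```

```text
t 3.4 TCP st mm [ -53.6 -132.5  156. ] F st [-23.  -33.9  91.5] w -0.0003
tool in st
 [[ 1.    -0.005  0.03 ]
 [-0.03  -0.035  0.999]
 [-0.004 -0.999 -0.035]]
```

View pics/a.png

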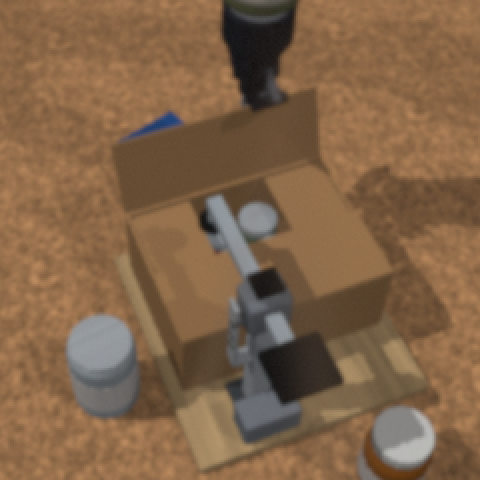

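The picture shows the flap partly raised, with its edge caught beneath the finger linkage, which explains the 91 N upward. I'm backing off and will meet the edge nearer the fingertip.

Call:
jog_arm:
  steps:
    - [1, 0, 0, -2, 0]
    - [1, 0, 0, -2, 0]
    - [1, 0, -2, -1, -0.03]
    - [1, 0, -1.5, 0, 0]

```text
time: 3.85
position: [0.4718, -0.1501, 0.203]
tcp_rot: [0.718, -0.044, 0.045, -0.693]
ft_force: [0.6, 0.9, 0.0]
width: -0.0001
```

```bash
python3 w.py -50 -150 183
python3 - <<'E'
from workcell import bot
import cv2
c=bot.read_camera("top")
cv2.imwrite("pics/b.png",c["img"][130:340,150:430,::-1].repeat(2,0).repeat(2,1))
E
```

```text
t 3.85 TCP st mm [ -54.  -181.6  203. ] F st [0.5 1.  0. ] w -0.0001
tool in st
 [[ 1.     0.003 -0.001]
 [ 0.001 -0.034  0.999]
 [ 0.003 -0.999 -0.034]]
[-50.0, -150.0, 183.0] tool cm [0.39 1.89 3.23] world [ 0.48  -0.119  0.183] r 0.494
```

View pics/b.png

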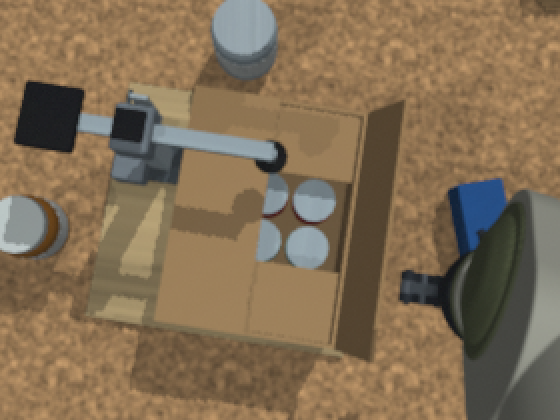

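Top view: the tool is clear at (420,287). The flap edge now runs (402,100)–(371,359), so the flap is at about 1.87 rad and undamaged.

Call:
jog_arm:
  steps:
    - [1, 0.2, 1.6, 1.5, 0]
    - [1, 0, 0, 1.5, 0]
    - [1, 0, 0, 1, 0]
    - [1, 0, 0, 1, 0]

```text
time: 4.3
position: [0.4829, -0.1003, 0.1922]
tcp_rot: [0.718, -0.042, 0.05, -0.693]
ft_force: [0.0, 1.0, -0.4]
width: 0.0004
```

```bash
python3 w.py
```

```text
t 4.3 TCP st mm [ -49.3 -130.8  192.2] F st [-0.1  1.  -0.4] w 0.0004
tool in st
 [[ 1.     0.013  0.003]
 [-0.003 -0.034  0.999]
 [ 0.014 -0.999 -0.034]]
```

Call:
jog_arm:
  steps:
    - [1, 0, 0.8, 0.8, 0]
    - [1, 0, 0, 0.8, 0]
    - [1, 0, 0, 0.8, 0]

```text
time: 4.6
position: [0.4856, -0.0855, 0.1919]
tcp_rot: [0.72, -0.043, 0.055, -0.69]
ft_force: [-7.1, -3.6, 18.9]
width: -0.0002
```

```bash
python3 w.py
```

```text
t 4.6 TCP st mm [ -48.4 -115.8  191.9] F st [-6.6 -4.5 18.9] w -0.0002
tool in st
 [[ 1.     0.02   0.012]
 [-0.011 -0.041  0.999]
 [ 0.02  -0.999 -0.041]]
```

Run:
```python
from workcell import bot
import cv2,numpy as np
a=bot.read_camera("scene");b=bot.read_camera("top")
f=lambda i:cv2.resize(i,(400,400),interpolation=cv2.INTER_CUBIC)
cv2.imwrite("pics/c.png",np.hstack([f(a["img"][100:230,220:350]),f(b["img"][160:320,290:450])])[:,:,::-1])
```

```text
(no output)
```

View pics/c.png

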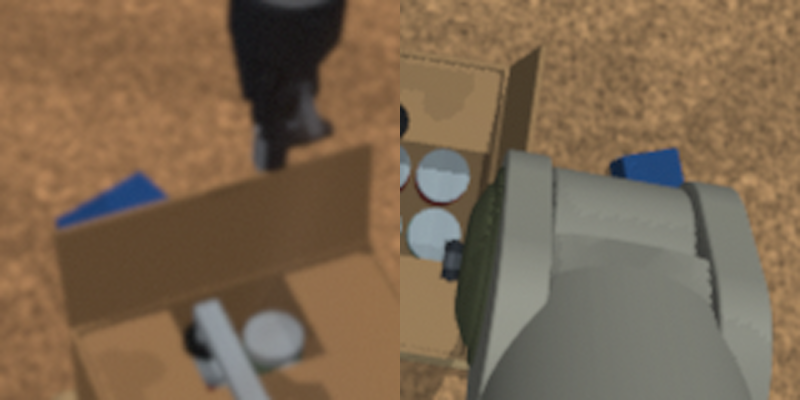

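Run:
```python
from h import *
from workcell import bot
from scipy.spatial.transform import Rotation as Ro
s=bot.get_state();d=pickle.load(open("c0.pkl","rb"));R=Ro.from_quat(s["tcp_rot"]).as_matrix()
for o in [(0,0,0),(0,-.02,0),(0,-.05,0),(0,-.05,.05),(0,-.05,-.05),(0,-.02,.03),(0,-.02,-.03),(.03,-.02,0)]:
    P=s["position"]+R@o
    a=(proj(d["scene"],P)[0]-[220,100])*400/130; b=(proj(d["top"],P)[0]-[290,160])*2.5+[400,0]
    print(o,a.round(),b.round())
for th in (1.5,1.6,1.7,1.8,1.9):
    p=np.load("p.npy"); print(th,[((proj(d["scene"],W(p,[x,-.09+.088*np.cos(th),.112+.088*np.sin(th)]))[0]-[220,100])*400/130).round() for x in(.12,-.12)],((proj(d["top"],W(p,[.12,-.09+.088*np.cos(th),.112+.088*np.sin(th)]))[0]-[290,160])*2.5+[400,0]).round())
```

```text
(0, 0, 0) [268. 169.] [526. 271.]
(0, -0.02, 0) [271. 150.] [529. 271.]
(0, -0.05, 0) [274. 119.] [533. 272.]
(0, -0.05, 0.05) [304. 170.] [459. 261.]
(0, -0.05, -0.05) [246.  71.] [608. 284.]
(0, -0.02, 0.03) [288. 180.] [486. 265.]
(0, -0.02, -0.03) [254. 121.] [572. 278.]
(0.03, -0.02, 0) [231. 160.] [535. 229.]
1.5 [array([ 59., 259.]), array([379., 163.])] [514.  36.]
1.6 [array([ 54., 250.]), array([373., 154.])] [526.  37.]
1.7 [array([ 50., 241.]), array([368., 147.])] [538.  39.]
1.8 [array([ 46., 234.]), array([362., 141.])] [549.  41.]
1.9 [array([ 43., 228.]), array([357., 135.])] [560.  44.]
```

The tip shows in contact at the flap edge, with the flap at about 1.7 rad, but the closed finger linkage spreads wide in ±y. I'm backing off and turning the jaw axis along the seam so that the narrow sides of the fingers face the flap and the post.

Call:
jog_arm:
  steps:
    - [1, 0, -1, -2.5, 0.1]
    - [1, 0, -2, -2.5, 0.14]
    - [1, 0, 0, 0, 0.14]
    - [1, 0, 0, 0, 0.14]
    - [1, 0, 0, 0, 0.14]

```text
time: 5.2
position: [0.4764, -0.1332, 0.2267]
tcp_rot: [0.66, -0.27, 0.293, -0.637]
ft_force: [-0.8, 0.5, -0.3]
width: 0.0001
```

Call:
jog_arm:
  steps:
    - [1, 0, 0, 0, 0.14]
    - [1, 0, 0, 0, 0.14]
    - [1, 0, 0, 0, 0.14]
    - [1, 0, 0, 0, 0.14]
    - [1, 0, 0, 0, 0.14]

```text
time: 5.7
position: [0.4765, -0.1316, 0.2269]
tcp_rot: [0.511, -0.479, 0.509, -0.5]
ft_force: [-0.0, -0.2, 0.4]
width: 0.0001
```

```bash
python3 w.py -60 -130 170; python3 -c "
from workcell import bot;print(bot.get_state()['joint_pos'])"
```

```text
t 5.7 TCP st mm [ -51.6 -162.7  226.9] F st [ 0.  -0.2  0.4] w 0.0001
tool in st
 [[ 0.148  0.024  0.989]
 [-0.988 -0.039  0.149]
 [ 0.042 -0.999  0.018]]
[-60.0, -130.0, 170.0] tool cm [-3.6   5.54 -0.45] world [ 0.472 -0.098  0.17 ] r 0.482
[-0.37981371  0.38381183  0.69408329  2.1704731  -0.33792789  0.66779796
  0.56260827]
```

Call:
jog_arm:
  steps:
    - [1, 0, 2, 0, 0.148]
    - [1, 0, 2, -0.5, 0]
    - [1, -1, 1.5, -0.5, 0]
    - [1, -1, 0, 0, 0]

```text
time: 6.1
position: [0.4713, -0.1118, 0.1697]
tcp_rot: [0.47, -0.515, 0.548, -0.461]
ft_force: [0.3, -0.5, -0.6]
width: -0.0002
```

```bash
python3 w.py -60 -100 172
```

```text
t 6.1 TCP st mm [ -59.3 -143.7  169.7] F st [ 0.4 -0.5 -0.6] w -0.0002
tool in st
 [[-0.007  0.026  1.   ]
 [-0.999 -0.041 -0.006]
 [ 0.04  -0.999  0.027]]
[-60.0, -100.0, 172.0] tool cm [-4.36 -0.4  -0.09] world [ 0.476 -0.068  0.172] r 0.481
```

Call:
jog_arm:
  steps:
    - [1, -1.2, 0, 0, 0]
    - [1, -1.2, 0, 0, 0]
    - [1, -1, 0, 0, 0]
    - [1, -1, 0, 0, 0]

```text
time: 6.5
position: [0.479, -0.0644, 0.1696]
tcp_rot: [0.47, -0.515, 0.549, -0.462]
ft_force: [-0.5, -1.3, 0.2]
width: -0.0001
```

```bash
python3 w.py -60 -70 170
```

```text
t 6.5 TCP st mm [-57.6 -95.7 169.6] F st [-0.3 -1.4  0.2] w -0.0001
tool in st
 [[-0.006  0.029  1.   ]
 [-0.999 -0.04  -0.005]
 [ 0.04  -0.999  0.029]]
[-60.0, -70.0, 170.0] tool cm [-2.56 -0.15 -0.25] world [ 0.48  -0.039  0.17 ] r 0.481
```

Call:
jog_arm:
  steps:
    - [1, -1.3, 0, 0, 0]
    - [1, -1.1, 0.5, 0, 0]
    - [1, -1.1, 0.7, 0, 0]
    - [1, -0.9, 0.9, 0, 0]
    - [1, -0.7, 1, 0, 0]

```text
time: 7.0
position: [0.4884, -0.0099, 0.1361]
tcp_rot: [0.469, -0.513, 0.549, -0.464]
ft_force: [0.2, -0.9, 1.0]
width: -0.0002
```

```bash
python3 w.py -60 -41 116
```

```text
t 7.0 TCP st mm [-55.2 -40.4 136.1] F st [ 0.4 -0.8  1. ] w -0.0002
tool in st
 [[-0.003  0.033  0.999]
 [-0.999 -0.039 -0.002]
 [ 0.039 -0.999  0.033]]
[-60.0, -41.0, 116.0] tool cm [-0.02  2.   -0.55] world [ 0.484 -0.01   0.116] r 0.484
```

Forces are small and the motion matches the arc. Pressing down now.

Call:
jog_arm:
  steps:
    - [1, 0, 0.7, 0, 0]
    - [1, 0, 0.6, 0, 0]
    - [1, 0, 0.5, 0, 0]
    - [1, 0, 0.3, 0, 0]

```text
time: 7.4
position: [0.489, -0.0097, 0.1142]
tcp_rot: [0.468, -0.515, 0.548, -0.465]
ft_force: [-19.3, 10.1, 106.6]
width: 0.0001
```

```bash
python3 w.py -60 -41 116
```

```text
t 7.4 TCP st mm [-54.7 -40.1 114.2] F st [-20.4   7.6 106.6] w 0.0001
tool in st
 [[-0.004  0.031  1.   ]
 [-0.999 -0.035 -0.003]
 [ 0.035 -0.999  0.031]]
[-60.0, -41.0, 116.0] tool cm [ 0.1  -0.19 -0.53] world [ 0.484 -0.01   0.116] r 0.484
```

The flap is hard on its stop. The contact is very stiff, so I'm lifting at once and checking.

Call:
jog_arm:
  steps:
    - [1, 0, -1, 0, 0]
    - [1, 0, -3, 0, 0]
    - [1, 0, -4.5, 0, 0]
    - [1, 0, -4.5, 0, 0]
    - [1, 1, -4, -2, 0]

```text
time: 7.9
position: [0.463, -0.0138, 0.286]
tcp_rot: [0.469, -0.517, 0.549, -0.461]
ft_force: [-0.1, 1.7, 0.9]
width: 0.0002
```

```bash
python3 w.py 50 205 280
python3 - <<'E'
from workcell import bot
import cv2
cv2.imwrite("pics/d.png",bot.read_camera("scene")["img"][130:340,200:420,::-1].repeat(2,0).repeat(2,1))
E
```

```text
t 7.9 TCP st mm [-79.9 -47.5 286. ] F st [-0.3  1.6  0.9] w 0.0002
tool in st
 [[-0.011  0.026  1.   ]
 [-0.999 -0.038 -0.01 ]
 [ 0.038 -0.999  0.026]]
[50.0, 205.0, 280.0] tool cm [-25.39  -0.03  12.73] world [0.624 0.22  0.28 ] r 0.661
```

View pics/d.png

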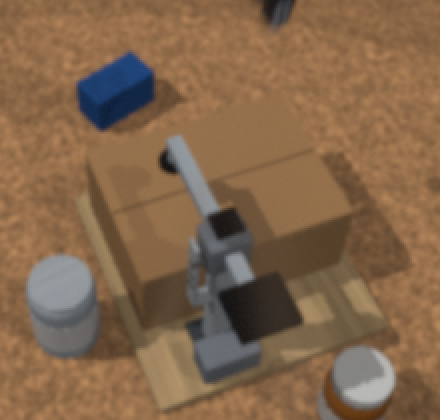

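The flap lies flat, its seam straight from (115,207) to (312,150), and the bystanders are untouched. Now to the paddle.

Call:
jog_arm:
  steps:
    - [1, -4.2, -0.3, 0, 0]
    - [1, -4.2, -0.2, 0, 0]
    - [1, -4.2, 0, 0, 0]
    - [1, -4.2, 0, 1.5, 0]
    - [1, -4.2, 0, 2.5, 0]

```text
time: 8.45
position: [0.5293, 0.1838, 0.2939]
tcp_rot: [0.458, -0.524, 0.551, -0.461]
ft_force: [1.2, 0.5, 0.1]
width: 0.0004
```

Call:
jog_arm:
  steps:
    - [1, -4.2, 0, 2.5, 0]
    - [1, -1, 0, 3, 0]
    - [1, 0, 0, 3, 0]

```text
time: 8.75
position: [0.6236, 0.2317, 0.2921]
tcp_rot: [0.461, -0.523, 0.547, -0.463]
ft_force: [-0.3, -0.7, 0.6]
width: 0.0004
```

```bash
python3 w.py 50 205 225
```

```text
t 8.75 TCP st mm [ 48.5 216.2 292.1] F st [-0.2 -0.7  0.6] w 0.0004
tool in st
 [[-0.02   0.028  0.999]
 [-1.    -0.021 -0.019]
 [ 0.021 -0.999  0.028]]
[50.0, 205.0, 225.0] tool cm [ 0.98  6.73 -0.01] world [0.624 0.22  0.225] r 0.661
```

Call:
jog_arm:
  steps:
    - [1, 0.5, 3, 0, 0]
    - [1, 0.5, 2.5, 0, 0]
    - [1, 0, 1.3, 0, 0]
    - [1, 0, 0, 0, 0]

```text
time: 9.15
position: [0.6292, 0.2169, 0.2199]
tcp_rot: [0.46, -0.523, 0.549, -0.462]
ft_force: [0.5, 1.1, -0.1]
width: 0.0001
```

```bash
python3 w.py 50 205 214
```

```text
t 9.15 TCP st mm [ 55.9 202.3 219.9] F st [ 0.4  1.2 -0.1] w 0.0001
tool in st
 [[-0.024  0.03   0.999]
 [-0.999 -0.022 -0.023]
 [ 0.022 -0.999  0.031]]
[50.0, 205.0, 214.0] tool cm [-0.27  0.56 -0.61] world [0.624 0.22  0.214] r 0.661
```

Call:
jog_arm:
  steps:
    - [1, -0.2, 0.4, -0.6, 0]
    - [1, 0, 0.6, 0, 0]
    - [1, 0, 0.6, 0, 0]
    - [1, 0, 0.6, 0, 0]

```text
time: 9.55
position: [0.6241, 0.2198, 0.2015]
tcp_rot: [0.458, -0.523, 0.549, -0.464]
ft_force: [-1.2, -2.3, 2.5]
width: -0.0001
```

```bash
python3 w.py 50 205 160
```

```text
t 9.55 TCP st mm [ 50.5 204.5 201.5] F st [-0.9 -2.4  2.5] w -0.0001
tool in st
 [[-0.024  0.033  0.999]
 [-1.    -0.018 -0.023]
 [ 0.018 -0.999  0.033]]
[50.0, 205.0, 160.0] tool cm [-0.12  4.14 -0.18] world [0.624 0.22  0.16 ] r 0.661
```

Call:
jog_arm:
  steps:
    - [1, 0, 0.5, 0, 0]
    - [1, 0, 0.5, 0, 0]
    - [1, 0, 0.5, 0, 0]
    - [1, 0, 0.5, 0, 0]
    - [1, 0, 0.5, 0, 0]

```text
time: 10.05
position: [0.6243, 0.22, 0.1798]
tcp_rot: [0.457, -0.523, 0.548, -0.466]
ft_force: [-2.3, -1.1, 5.0]
width: -0.0
```

Call:
jog_arm:
  steps:
    - [1, 0, 0.4, 0, 0]
    - [1, 0, 0.3, 0, 0]
    - [1, 0, 0.2, 0, 0]
    - [1, 0, 0, 0, 0]

```text
time: 10.45
position: [0.6243, 0.22, 0.1726]
tcp_rot: [0.457, -0.524, 0.547, -0.467]
ft_force: [-3.3, -1.3, 9.7]
width: 0.0006
```

```bash
python3 w.py 50 205 160
```

```text
t 10.45 TCP st mm [ 50.7 204.7 172.6] F st [-3.1 -1.7  9.7] w 0.0006
tool in st
 [[-0.022  0.034  0.999]
 [-1.    -0.012 -0.021]
 [ 0.012 -0.999  0.035]]
[50.0, 205.0, 160.0] tool cm [-0.04  1.25 -0.11] world [0.624 0.22  0.16 ] r 0.661
```

Call:
jog_arm:
  steps:
    - [1, 0, 0.4, 0, 0]
    - [1, 0, 0.4, 0, 0]
    - [1, 0, 0.3, 0, 0]
    - [1, 0, 0.2, 0, 0]
    - [1, 0, 0, 0, 0]

```text
time: 10.95
position: [0.6243, 0.22, 0.1611]
tcp_rot: [0.456, -0.524, 0.547, -0.467]
ft_force: [-3.4, -2.0, 6.3]
width: -0.0001
```

```bash
python3 w.py 50 205 160
```

```text
t 10.95 TCP st mm [ 50.7 204.8 161.1] F st [-3.2 -2.4  6.3] w -0.0001
tool in st
 [[-0.021  0.035  0.999]
 [-1.    -0.01  -0.021]
 [ 0.009 -0.999  0.035]]
[50.0, 205.0, 160.0] tool cm [-0.02  0.1  -0.07] world [0.624 0.22  0.16 ] r 0.661
```

Call:
jog_arm:
  steps:
    - [1, 0, 0.15, 0, 0]
    - [1, 0, 0, 0, 0]

```text
time: 11.15
position: [0.6243, 0.22, 0.1601]
tcp_rot: [0.456, -0.524, 0.547, -0.467]
ft_force: [-3.8, -1.8, 8.5]
width: -0.0004
```

```bash
python3 w.py 50 205 160
python3 - <<'E'
from workcell import bot
import cv2
cv2.imwrite("pics/e.png",cv2.resize(bot.read_camera("scene")["img"][130:340,200:420,::-1],None,fx=2.5,fy=2.5))
E
python3 w.py|head -1
```

```text
t 11.15 TCP st mm [ 50.6 204.7 160.1] F st [-3.6 -2.2  8.5] w -0.0004
tool in st
 [[-0.021  0.035  0.999]
 [-1.    -0.01  -0.021]
 [ 0.009 -0.999  0.035]]
[50.0, 205.0, 160.0] tool cm [-0.03  0.   -0.06] world [0.624 0.22  0.16 ] r 0.661
t 11.2 TCP st mm [ 50.7 204.8 160.2] F st [-4.  -1.3  7.9] w 0.0003
```

View pics/e.png

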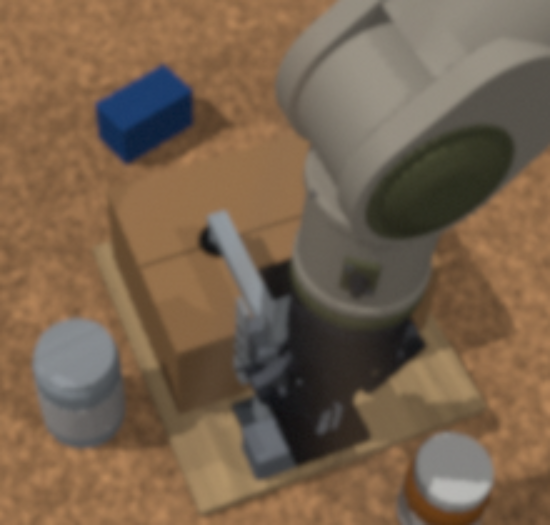

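The foot at (212,238) rests on the seam and the flap is flat. The clamp is at 160 mm with about 8 N, which matches the third notch. Handing in.

```bash
python3 -c "
from workcell import bot
print(bot.job_done())"; python3 w.py|head -1
```

```text
the job is handed in; nothing more can be done
None
the job is handed in; nothing more can be done
```

I folded the flap shut first, then pressed the paddle past two notches to the third. I handed the job in at 11.2 s with the gripper still pushing down.

- **Last checks:** the fingertip was at station z = 160.1–160.2 mm (third notch 160) with about 8 N of push. The last picture shows the foot on the seam, the flap flat, and the tin, jar and packet where they stood. No reading could be taken after handing in.
- **First push on the flap:** its edge caught under the closed finger linkage, and the wrist read about 91 N in a direct reading. That contact may have been on the finger linkage or on the gripper's body. If it was the body, it would break the 40 N limit, and I could not tell which. I backed off, a second try met 19 N, and then I turned the tool 90° and the fold went at 1–2 N.
- **Pressing the flap onto its stop:** this briefly read about 107 N with the fingertips, close to the 120 N wrist limit. Both peaks are readings taken at the end of a move, so I can't rule out a higher value in between.

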